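# Scraper from the tool crate, offcuts into the scrap pan

### The arm

A 6-joint arm with a two-finger parallel gripper is mounted at the origin on the work surface. World frame = base frame: x ahead of the robot, y to its left, z up, the work surface at z = 0. Lengths are in m, angles in rad, forces in N, time in s.
With the tool pointing down it reaches from about 0.325 to 0.925 m from the base axis. Payload 3.1 kg.
Tool frame: the origin (TCP) lies between the finger pads; the fingertips stand 8 mm ahead of it and the grasp point (between the pads) lies 11 mm behind it; z points along the fingers, y is the line along which they close (so a half turn about z gives the same grasp; the last joint's range is limited). The gripper opens to 85 mm and grips with 20 to 120 N. Pads are 22 mm wide; open, the fingers measure 114 mm over their backs; the gripper's body (76 mm by 85 mm) begins 54 mm behind the grasp point. The pads swing forward as they close: fully open they stand 13 mm farther back than shut.
Start: joints at [-1.336, 0.217, 1.613, -0, 1.311, -0.112], TCP at [0.212, -0.588, 0.239] pointing down, gripper open.
Joint ranges: [-2.75, 2.75], [-0.78, 2.1], [0.31, 2.55], [-1.13, 4.27], [0.13, 2.63], [-2.58, 2.58]. Speed limits (rad/s): [2.79, 2.79, 3.14, 3.14, 3.14, 3.14].

### API

Orientations are given as [roll, pitch, yaw] about the fixed x, y, z axes, in that order (R = Rz(yaw) Ry(pitch) Rx(roll)).
In Python, from cell import monitor, cams, finish_job gives the robot as it stands.
- The arm moves only by the shell command python3 -m handwheel 'ROWS' [FORCE]. ROWS is a JSON object of lists of equal length, an entry for each row: "jaw": the opening, from 0 (shut) to 1 (fully open); "delta_pos": the shift along the tool's x, y, z scaled (see below), a list of three; "twist": the turn about the tool's z scaled (see below). A call has exactly 10 rows; each row shifts and turns the commanded pose from where the row before left it, along the tool's axes as they then stand; what a row does not reach is not made up. The controller multiplies each number of a shift by 0.04 m and each number of a turn by 6 degrees. A row lasts 1/12 s, in which the tool goes at most 41.7 mm and 7.16 degrees, less where a joint would pass 70% of its speed; a pose out of reach is approached as far as the arm can. A call with a number of a shift or a turn outside -1 to 1 is refused whole. A call with a gripper value outside its range is refused whole. The fingers move at their own pace and stop on an object; FORCE is the grip in N (left out, the last holds). Time passes only in rows, so rows that do not move let the fingers close, or fill a call up. It gives the time, the measured TCP pose, the force, the opening and the grip force at its end, in the units of the state.
- monitor.read_state(): the state, without advancing time (a new reading comes with each control period).
- cams.capture(name): name is "side" or "top" or "wrist"; returns the picture (480x640x3 uint8, blue, green, red); there is no depth.
- cams.camera_model(name): a dict with "K" (3x3 intrinsics, pixels), "k1" (the pictures are not rectified: a ray, as slopes to the right and down, at radius r is drawn at 1 + k1 r^2 times it, then the intrinsics apply), "T" (4x4, takes a point from camera to world coordinates). Camera axes: x right, y down, z forward; pixel columns grow to the right and rows downward; lengths in m; the calibration is good to about 2 mm. A picture is of the moment at which its call begins: read the wrist's pose just before it. camera_model takes no time and is no camera call; for the wrist camera it gives the pose at the moment of the call.
- finish_job(): hands the job in; it is judged then, once.
Trained networks look in the newest picture that a camera, given by its name, has taken for a name from the list of things; names that differ only in an ending like _2 or _b are one class to them, and where a whole thing is asked for, a point or a joint stands for the part that bears it (a point fixed in the world has none). Each returns a list of dicts, best first, with "p" (0 to 1); they miss things now and then, are a little off and sometimes report something else, mostly with a low value. They report only what shows in the picture. A call takes as long as a camera call. They do not tell look-alikes from the thing itself.
- cams.boxes_of(camera, label): "uv" ([column, row] in pixels, amid what is visible of it).
- cams.place_of(camera, label): "uv" ([column, row] in pixels: a listed point, or the origin of a listed thing).
The state is a dict: "clock": time; "qpos": joint angles; "joint_vel": joint speeds; "effort": joint torques, N m; "position": TCP position; "tool_rot": TCP orientation; "force": force on the tool from outside, world axes, zero at the start; "ft_torque": the same for the moment, N m; "width": finger opening in m; "grip_force": force on a finger pad.
Only numpy, scipy, OpenCV 4.12 (cv2) and the standard library are available. Lean on these libraries where they do the work, as an engineer would, in place of code of your own. Each camera call takes 0.05 s, during which the arm holds its last target. There are 200 camera calls.

### The job

Take the scraper block (the longer of the two blocks with an upright wooden rib) out of the crowded tool crate, leaving the other tools in the crate. With it, sweep all three flat-bar offcuts off the steel bench plate into the scrap pan against the plate's far edge, letting none drop onto the bench and never touching an offcut with the gripper or arm. Then stand the scraper upright on the cleared plate and let go.

Things in the scene. Friction and masses are not known exactly. Their poses are not given: they have to be found in the camera images.
- crate: Fixed open black plastic tool crate, 290 x 290 mm, 45 mm high, walls and floor 5 mm thick. Origin: centre of its underside, on the bench; x and y along its sides, z up. It may stand to the left or the right of the robot, the plate being on the other side.
- scraper: The scraper block, loose, standing in the crate: steel foot 30 (x) x 160 (y) x 20 mm high, and on its middle an upright wooden rib 22 mm thick (x), 100 mm long (y), reaching from 20 to 75 mm above the underside. Origin: centre of the underside; z up. The long straight foot (along y) is the sweeping edge; grip the rib across its 22 mm. Weighs about 0.45 kg.
- short_block: Look-alike that stays in the crate: same make as the scraper but foot only 30 (x) x 80 (y) x 20 mm, rib 22 x 60 mm, reaching 60 mm above the underside. Origin: centre of the underside.
- flat_bar: Stays in the crate: plain steel bar 150 (x) x 30 x 20 mm high, no rib. Origin: centre of the underside.
- extension: Stays in the crate: steel socket extension bar, about 165 mm long along its y, 23 mm thick at its head. Origin: middle of its length, on its underside.
- spanner: Stays in the crate: flat steel spanner 160 mm long, lying along its x. Origin: centre of the underside.
- plate: Fixed dark steel bench plate 220 (x) x 220 (y) x 40 mm high with a flat top. Origin: centre of its underside, on the bench; x points away from the robot, towards the scrap pan; top at z = 40 mm.
- pan: Fixed shallow grey sheet-metal scrap pan, 180 (x) x 260 (y) mm outside, walls and floor 4 mm. It stands 3 mm off the plate's +x edge; the wall on that side is only 20 mm high (20 mm below the plate's top), the other walls 36 mm. Origin: centre of its underside; axes parallel to the plate's.
- offcut0: One of three equal loose offcuts of flat steel bar, 70 (x) x 24 (y) x 8 mm thick, lying flat on the plate, about 0.1 kg. Origin: centre of the face it lies on at the start.
- offcut1: One of three equal loose offcuts of flat steel bar, 70 (x) x 24 (y) x 8 mm thick, lying flat on the plate, about 0.1 kg. Origin: centre of the face it lies on at the start.
- offcut2: One of three equal loose offcuts of flat steel bar, 70 (x) x 24 (y) x 8 mm thick, lying flat on the plate, about 0.1 kg. Origin: centre of the face it lies on at the start.
Mind the look-alikes: they are no part of the job. Leave any orange or turquoise look-alike of the offcut0 alone. What is shaped like the extension but green is not meant.

How it is judged:
By the outcome, as a careful person would: the job done as asked, in the order asked, and still so for the second after the job is handed in, with the robot touching nothing.
It also fails if it takes over 50 s, if anything falls off the work surface, if the arm or the gripper's body presses on something with over 40 N, if the wrist force passes 120 N, or if a joint passes its speed limit or range.

## Working session

There is one attempt and no reset: what is moved stays moved. The work goes in short steps, Python scripts to look and compute and a shell command to move; the robot and the scene stay as the last step left them, time stands still between calls to the robot, and variables do not carry over. Pictures are saved under pics/ and viewed, at most 10 in all, crops included, and the job is handed in when it is done.

```bash
ls; mkdir -p pics; python3 - <<'E'
from cell import monitor,cams
import cv2,json
s=monitor.read_state();print(s['clock'],s['position'],s['tool_rot'],s['width'])
for n in ('top','side'):
    im=cams.capture(n);cv2.imwrite(f'pics/{n}0.png',im)
    m=cams.camera_model(n);print(n,m['K'],m['k1'],m['T'])
    for l in ('scraper','short_block','crate','plate','pan','offcut0'):
        print(l,[(round(d['p'],2),[round(x) for x in d['uv']]) for d in cams.place_of(n,l)])
E
```

```text
pics
0.0 [ 0.21225944 -0.58701798  0.23793553] [-3.13919626e+00 -2.63352900e-04  3.46761446e-01] 0.08548231280978365
top [[475.86478049   0.         309.78220315]
 [  0.         475.86478049 234.79689453]
 [  0.           0.           1.        ]] -0.029837491546669394 [[-0.01558666 -0.99451804  0.10339694  0.38227342]
 [-0.99938316  0.01875009  0.02969389 -0.01097401]
 [-0.03146981 -0.10287033 -0.99419683  1.04428189]
 [ 0.          0.          0.          1.        ]]
scraper [(0.67, [417, 182])]
short_block [(0.96, [420, 253])]
crate [(0.56, [416, 218])]
plate [(0.89, [205, 223])]
pan [(0.85, [218, 137]), (0.63, [472, 221])]
offcut0 [(0.74, [295, 236]), (0.7, [208, 191]), (0.68, [177, 225]), (0.68, [210, 315]), (0.63, [218, 238])]
side [[481.58059353   0.         321.68684326]
 [  0.         481.58059353 241.09469525]
 [  0.           0.           1.        ]] -0.11841786459006794 [[-0.75431052 -0.43247718  0.49394244 -0.08685841]
 [-0.65632599  0.51493831 -0.55142971  0.61618874]
 [-0.01586912 -0.74013649 -0.6722694   0.83437101]
 [ 0.          0.          0.          1.        ]]
scraper [(0.81, [337, 198])]
short_block [(0.57, [382, 226])]
crate [(0.62, [231, 319]), (0.56, [360, 213])]
plate [(0.71, [235, 318])]
pan [(0.76, [186, 273])]
offcut0 [(0.87, [210, 284]), (0.75, [303, 276]), (0.72, [210, 325]), (0.59, [249, 302]), (0.56, [295, 367])]
```

View pics/top0.png

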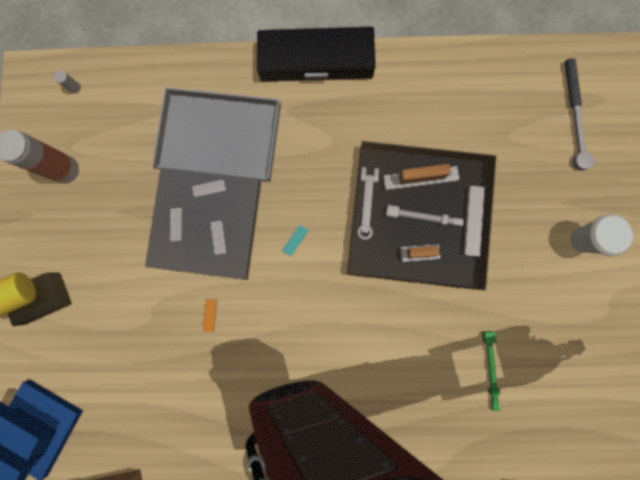

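View pics/side0.png

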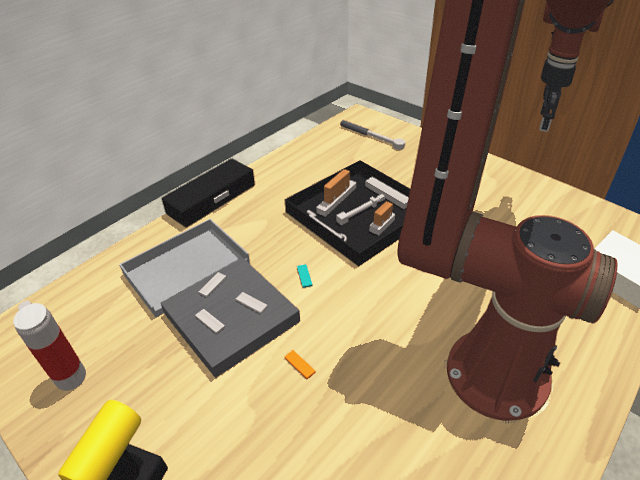

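The top view shows the scraper at (421,178) beside the crate's far wall, the short block at (421,253), the plate at (204,223) with three offcuts at (209,188), (176,224) and (218,237), and the pan at (218,135). The orange and turquoise decoys lie on the bench. The side view agrees, with the scraper rib at (337,187).

```bash
cat > h.py <<'E'
import numpy as np,cv2
from cell import monitor,cams
def ray(m,uv):
    K,k=np.array(m['K']),m['k1'];T=np.array(m['T'])
    p=cv2.undistortPoints(np.array([[uv]],float),K,np.array([k,0,0,0.]))[0,0]
    # model: distorted = p*(1+k1 r^2) -> OpenCV radial model
    return T[:3,3],T[:3,:3]@np.array([p[0],p[1],1])
def onz(m,uv,z):
    o,d=ray(m,uv);return o+d*(z-o[2])/d[2]
def tri(m1,u1,m2,u2):
    o1,d1=ray(m1,u1);o2,d2=ray(m2,u2)
    s=np.linalg.lstsq(np.c_[d1,-d2],o2-o1,rcond=None)[0]
    a,b=o1+s[0]*d1,o2+s[1]*d2
    return (a+b)/2,np.linalg.norm(a-b)
def proj(m,P):
    T=np.linalg.inv(np.array(m['T']));p=T[:3,:3]@np.array(P)+T[:3,3];x=p[:2]/p[2];x=x*(1+m['k1']*(x@x))
    K=np.array(m['K']);return K[:2,:2]@x+K[:2,2]
E
python3 - <<'E'
from h import *
np.set_printoptions(precision=4,suppress=True)
t,s=cams.camera_model('top'),cams.camera_model('side')
print('plate corners');
for n,c in zip('far-left far-right near-right near-left'.split(),[(160,168),(260,179),(248,278),(147,266)]): print(n,onz(t,c,.04))
print('pan rim',[onz(t,c,.036) for c in [(166,90),(280,100),(271,180),(155,168)]])
print('crate',[onz(t,c,.045) for c in [(361,142),(496,155),(486,289),(347,275)]])
im=cv2.imread('pics/top0.png');hsv=cv2.cvtColor(im,cv2.COLOR_BGR2HSV)
def blobs(mask,box):
    x0,y0,x1,y1=box;z=np.zeros_like(mask);z[y0:y1,x0:x1]=mask[y0:y1,x0:x1]
    return [c for c in cv2.findContours(z,cv2.RETR_EXTERNAL,cv2.CHAIN_APPROX_NONE)[0] if cv2.contourArea(c)>60]
rib=cv2.inRange(hsv,(3,110,60),(20,255,255))
for c in blobs(rib,(355,145,490,285)):
    r=cv2.boxPoints(cv2.minAreaRect(c));print('rib',r.mean(0));print(np.array([onz(t,p,.08)for p in r]))
off=cv2.inRange(hsv,(0,0,120),(180,80,255))
for c in blobs(off,(155,178,255,275)):
    r=cv2.boxPoints(cv2.minAreaRect(c));print('off',r.mean(0));print(np.array([onz(t,p,.048)[:2] for p in r]))
ims=cv2.imread('pics/side0.png');hs=cv2.cvtColor(ims,cv2.COLOR_BGR2HSV)
for c in blobs(cv2.inRange(hs,(3,110,60),(20,255,255)),(310,165,400,240)):
    print('side rib',cv2.boundingRect(c), cv2.approxPolyDP(c,2,True)[:,0].tolist())
E
```

```text
plate corners
far-left [0.6395 0.344  0.04  ]
far-right [0.6098 0.1246 0.04  ]
near-right [0.3974 0.1511 0.04  ]
near-left [0.4262 0.3684 0.04  ]
pan rim [array([0.8186, 0.3356, 0.036 ]), array([0.7873, 0.0802, 0.036 ]), array([0.6079, 0.1012, 0.036 ]), array([0.6409, 0.3565, 0.036 ])]
crate [array([ 0.6848, -0.0945,  0.045 ]), array([ 0.6499, -0.3814,  0.045 ]), array([ 0.3664, -0.3448,  0.045 ]), array([ 0.4003, -0.0576,  0.045 ])]
rib [423.0793 251.5323]
[[ 0.4519 -0.1798  0.08  ]
 [ 0.4555 -0.2405  0.08  ]
 [ 0.4366 -0.2411  0.08  ]
 [ 0.4331 -0.1805  0.08  ]]
rib [425.0696 172.5344]
[[ 0.6151 -0.1674  0.08  ]
 [ 0.6268 -0.2725  0.08  ]
 [ 0.5984 -0.2748  0.08  ]
 [ 0.5866 -0.17    0.08  ]]
off [217.917  237.3777]
[[0.5179 0.2312]
 [0.5208 0.2059]
 [0.4505 0.1963]
 [0.4476 0.2214]]
off [175.5 224. ]
[[0.5493 0.3177]
 [0.5488 0.2938]
 [0.4799 0.2929]
 [0.4804 0.3166]]
off [208.4854 187.9317]
[[0.5967 0.2721]
 [0.6101 0.2026]
 [0.5854 0.1973]
 [0.572  0.2666]]
side rib (374, 201, 19, 25) [[392, 203], [386, 201], [374, 212], [374, 223], [380, 225], [381, 221], [388, 217], [389, 212], [391, 214]]
side rib (324, 169, 26, 34) [[349, 170], [343, 169], [324, 185], [325, 201], [332, 201], [334, 195], [336, 197], [346, 185], [348, 186]]
```

```bash
python3 -m handwheel '{"jaw":[1,1,1,1,1,1,1,1,1,1],"delta_pos":[[0.89,-0.375,0],[0.89,-0.375,0],[0.89,-0.375,0],[0.89,-0.375,0],[0.89,-0.375,0],[0.89,-0.375,0],[0.89,-0.375,0],[0.89,-0.375,0],[0.89,-0.375,0],[0.89,-0.375,0]],"twist":[0,0,0,0,0,0,0,0,0,0]}' 40
python3 -m handwheel '{"jaw":[1,1,1,1,1,1,1,1,1,1],"delta_pos":[[0.89,-0.375,0],[0.89,-0.375,0],[0,0,0],[0,0,0],[0,0,0],[0,0,0],[0,0,0],[0,0,0],[0,0,0],[0,0,0]],"twist":[0,0,-1,-1,-1,-1,-1,-1,-1,-1]}'
python3 -m handwheel '{"jaw":[0.6,0.6,0.6,0.6,0.6,0.6,0.6,0.6,0.6,0.6],"delta_pos":[[0,0,0],[0,0,0],[0,0,0],[0,0,0],[0,0,0],[0,0,0],[0,0,0],[0,0,0],[0,0,0],[0,0,0]],"twist":[-1,-1,-1,-1,-0.75,0,0,0,0,0]}'
python3 - <<'E'
from h import *
np.set_printoptions(precision=4,suppress=True)
s=monitor.read_state();print(s['clock'],s['position'],s['tool_rot'],s['width'],s['qpos'],s['force'])
m=cams.camera_model('wrist');im=cams.capture('wrist');cv2.imwrite('pics/w1.png',im);np.save('w1T.npy',np.array(m['T']));print(m)
print([(d['p'],d['uv']) for d in cams.place_of('wrist','scraper')])
E
```

```text
clock: 1.53
position: [0.4975, -0.3242, 0.2396]
tool_rot: [3.141, -0.0, 0.347]
force: [0.0, -0.2, -0.5]
width: 0.0852
grip_force: 0.0
clock: 2.37
position: [0.5531, -0.2733, 0.2393]
tool_rot: [3.142, 0.0, 1.19]
force: [-0.4, 0.7, -0.1]
width: 0.0854
grip_force: 0.0
clock: 3.2
position: [0.553, -0.2733, 0.2393]
tool_rot: [3.142, -0.0, 1.681]
force: [-0.0, 0.9, 1.0]
width: 0.0513
grip_force: 0.0
3.2 [ 0.553  -0.2733  0.2393] [ 3.1416 -0.      1.6812] 0.05126125474948194 [-0.5727  0.1999  1.6334  0.      1.3083 -0.6832] [-0.0391  0.8538  1.0201]
{'K': array([[337.8766,   0.    , 318.1981],
       [  0.    , 337.8766, 245.0785],
       [  0.    ,   0.    ,   1.    ]]), 'k1': 0.011319295044906606, 'T': array([[ 0.994 ,  0.104 ,  0.0349,  0.5438],
       [ 0.1097, -0.9439, -0.3116, -0.1928],
       [ 0.0005,  0.3136, -0.9496,  0.3735],
       [ 0.    ,  0.    ,  0.    ,  1.    ]])}
[(0.89, [374.4, 169.4])]
```

View pics/w1.png

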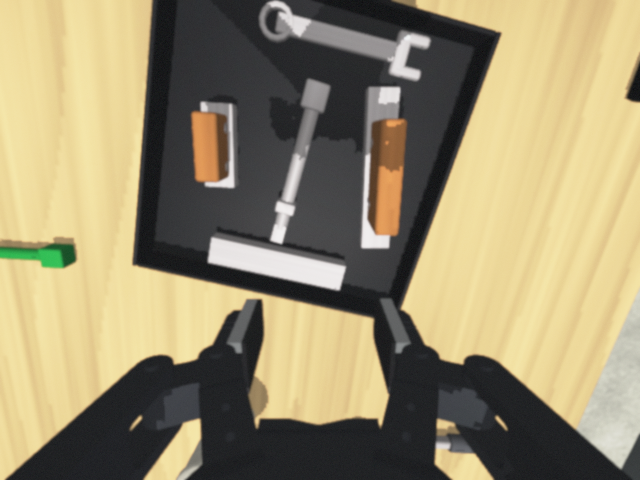

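The wrist view shows the scraper rib at (388,177), the short block at (209,147), and clear floor on both sides of the scraper. Next I fit the rib's box to its outline in all three views.

```bash
cat >> h.py <<'E'
def sil(m,c,yaw,dims,z0):
    lx,ly,h=dims;R=np.array([[np.cos(yaw),-np.sin(yaw)],[np.sin(yaw),np.cos(yaw)]])
    P=[[*(np.array(c[:2])+R@[a*lx/2,b*ly/2]),z0+k*h] for a in(-1,1) for b in(-1,1) for k in(0,1)]
    q=np.array([proj(m,p) for p in P],np.float32)
    o=np.zeros((480,640),np.uint8);cv2.fillConvexPoly(o,np.round(cv2.convexHull(q)*16).astype(np.int32),255,lineType=cv2.LINE_AA,shift=4);return o/255.
E
python3 - <<'E'
from h import *
from scipy.optimize import minimize
np.set_printoptions(precision=4,suppress=True)
V=[]
mw=cams.camera_model('wrist')
for n,f,b,m in (('top','top0',(380,160,470,195),cams.camera_model('top')),('side','side0',(315,160,358,206),cams.camera_model('side')),('wrist','w1',(365,110,415,245),mw)):
    k=cv2.inRange(cv2.cvtColor(cv2.imread(f'pics/{f}.png'),cv2.COLOR_BGR2HSV),(3,100,40),(18,255,255))/255.
    z=np.zeros_like(k);z[b[1]:b[3],b[0]:b[2]]=k[b[1]:b[3],b[0]:b[2]];V.append((m,z,n))
def per(p,V):
    return [1-np.minimum(s,z).sum()/np.maximum(s,z).sum() for m,z,n in V for s in[sil(m,p,p[3],(.022,.1,.055),p[2])]]
for W in (V,V[2:]+V[:1],V[2:]+V[1:2]):
    best=min((minimize(lambda p:sum(per(p,W)),[.61,-.22,z,.11],method='Nelder-Mead',options=dict(initial_simplex=[[.61,-.22,z,.11],[.62,-.22,z,.11],[.61,-.21,z,.11],[.61,-.22,z+.01,.11],[.61,-.22,z,.2]],xatol=1e-4,fatol=1e-4)) for z in(.02,.03)),key=lambda r:r.fun)
    print([n for *_,n in W],best.x,per(best.x,W))
E
```

```text
['top', 'side', 'wrist'] [ 0.6114 -0.2254  0.0201  0.1448] [np.float64(0.22659186964118083), np.float64(0.20199042087751384), np.float64(0.12623912066746146)]
['wrist', 'top'] [ 0.6147 -0.2259  0.005   0.1285] [np.float64(0.09144919338005975), np.float64(0.21172914424420064)]
['wrist', 'side'] [ 0.6104 -0.2251  0.0213  0.1389] [np.float64(0.12759879039493482), np.float64(0.19523713588206004)]
```

```bash
python3 - <<'E'
from h import *
np.set_printoptions(precision=4,suppress=True)
m=cams.camera_model('wrist');t=cams.camera_model('top')
for c in [(406,119),(398,235),(374,233),(378,119)]: print(c,onz(m,c,.08))
for c in [(454,165),(402,169)]: print('top',c,onz(t,c,.08))
print('foot top', [onz(m,c,.025) for c in [(368,87),(400,88),(362,247),(389,248)]])
for p in [(.611,-.2254,.135)]:
  for n,mm in(('w',m),('t',t)):
    im=cv2.imread('pics/w1.png' if n=='w' else 'pics/top0.png')
    for d,z in(((.022,.1,.055),.025),((.03,.16,.02),.005)):
        s=(sil(mm,p,p[2],d,z)>.5).astype(np.uint8)
        cv2.drawContours(im,cv2.findContours(s,0,1)[0],-1,(0,255,0),1)
    cv2.imwrite(f'pics/ov_{n}.png',im)
a=cv2.resize(cv2.imread('pics/ov_w.png')[70:270,320:440],None,fx=2.9,fy=2.9,interpolation=0);b=cv2.resize(cv2.imread('pics/ov_t.png')[150:200,370:480],None,fx=4,fy=4,interpolation=0)
o=np.zeros((580,800,3),np.uint8);o[:a.shape[0],:a.shape[1]]=a;o[:b.shape[0],355:355+b.shape[1]]=b;cv2.imwrite('pics/ov.png',o)
E
```

```text
(406, 119) [ 0.6137 -0.174   0.08  ]
(398, 235) [ 0.6253 -0.2716  0.08  ]
(374, 233) [ 0.6035 -0.2721  0.08  ]
(378, 119) [ 0.591  -0.1764  0.08  ]
top (454, 165) [ 0.6213 -0.2811  0.08  ]
top (402, 169) [ 0.6151 -0.1742  0.08  ]
foot top [array([ 0.5859, -0.1467,  0.025 ]), array([ 0.6159, -0.1443,  0.025 ]), array([ 0.6042, -0.3041,  0.025 ]), array([ 0.6336, -0.302 ,  0.025 ])]
```

View pics/ov.png

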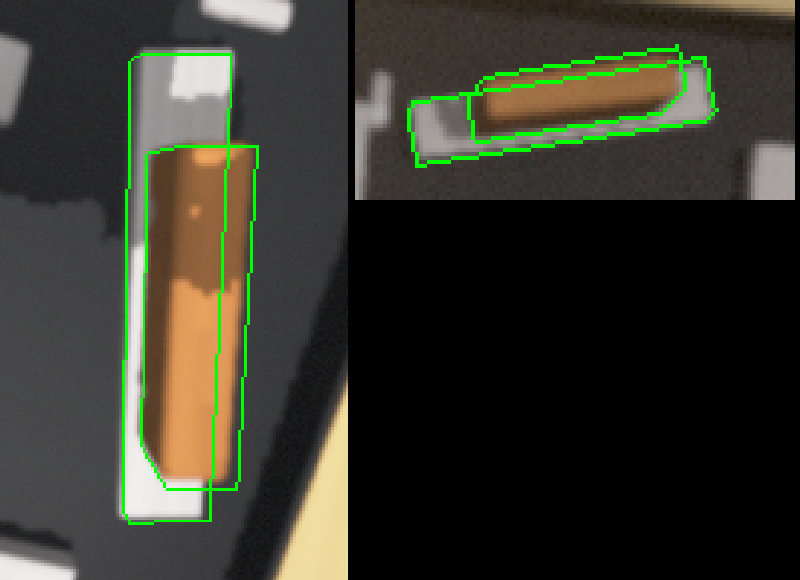

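The overlay puts the rib centre near (0.609, -0.2235) with yaw about 0.122, and its top at z = 0.08 in both views.

```bash
python3 -m handwheel '{"jaw":[0.6,0.6,0.6,0.6,0.6,0.6,0.6,0.6,0.6,0.6],"delta_pos":[[0.361,0.51,0],[0.361,0.51,0],[0.361,0.51,0],[0,0,0],[0,0,0.8],[0,0,0.8],[0,0,0.8],[0,0,0.6],[0,0,0],[0,0,0]],"twist":[-0.11,0,0,0,0,0,0,0,0,0]}'
python3 - <<'E'
from h import *
m=cams.camera_model('wrist');im=cams.capture('wrist');cv2.imwrite('pics/w2.png',im);cv2.imwrite('pics/w2c.png',cv2.resize(im[100:400],(800,375)))
E
```

```text
clock: 4.13
position: [0.607, -0.2226, 0.1174]
tool_rot: [-3.138, -0.002, 1.693]
force: [0.7, -0.9, 0.2]
width: 0.0512
grip_force: 0.0
```

View pics/w2c.png

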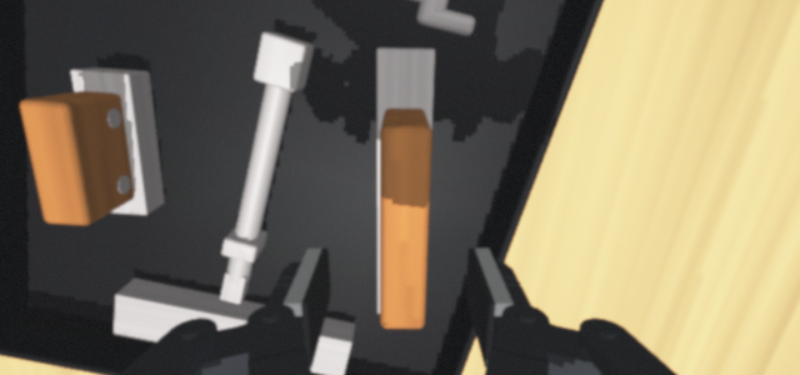

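The rib, at column 403 of the crop, is centred between the pads and parallel to them, and both sides are free. Descend, then grip.

```bash
python3 -m handwheel '{"jaw":[0.6,0.6,0.6,0.6,0,0,0,0,0,0],"delta_pos":[[0,0,0.6],[0,0,0.6],[0,0,0.46],[0,0,0],[0,0,0],[0,0,0],[0,0,0],[0,0,0],[0,0,0],[0,0,0]],"twist":[0,0,0,0,0,0,0,0,0,0]}' 80
python3 -m handwheel '{"jaw":[0,0,0,0,0,0,0,0,0,0],"delta_pos":[[0,0,0],[0,0,0],[0,0,0],[0,0,-0.2],[0,0,-0.4],[0,0,-0.8],[0,0,-0.8],[0,0,-0.8],[0,0,-0.6],[0,0,0]],"twist":[0,0,0,0,0,0,0,0,0,0]}'
```

```text
clock: 5.02
position: [0.6109, -0.2243, 0.0563]
tool_rot: [3.137, 0.003, 1.694]
force: [-1.5, -0.1, 6.6]
width: 0.021
grip_force: 79.6
clock: 5.85
position: [0.6121, -0.2245, 0.2042]
tool_rot: [3.132, 0.006, 1.694]
force: [2.0, -1.0, -1.2]
width: 0.021
grip_force: 79.2
```

The scraper is held, with the opening at 21 mm. Carrying it over to the near edge of the plate.

```bash
python3 -m handwheel '{"jaw":[0,0,0,0,0,0,0,0,0,0],"delta_pos":[[0.4,-0.1,0],[0.8,-0.2,0],[0.9,-0.23,0],[0.9,-0.23,0],[0.9,-0.23,0],[0.9,-0.23,0],[0.9,-0.23,0],[0.9,-0.23,0],[0.9,-0.23,0],[0.9,-0.23,0]],"twist":[0,0,0,0,0,0,0,0,0,0]}'
python3 -m handwheel '{"jaw":[0,0,0,0,0,0,0,0,0,0],"delta_pos":[[0.9,-0.23,0],[0.9,-0.23,0],[0.9,-0.23,0],[0.9,-0.23,0],[0.5,-0.15,0],[0.25,-0.08,0],[0,0,0],[0,0,0],[0,0,0],[0,0,0]],"twist":[0,0,0,0,0,0,0.8,0.8,0.7,0]}'
python3 - <<'E'
from h import *
np.set_printoptions(precision=4,suppress=True)
s=monitor.read_state();print(s['clock'],s['position'],s['tool_rot'],s['width'],s['force'])
for n in('wrist','top','side'):
    m=cams.camera_model(n);im=cams.capture(n);cv2.imwrite(f'pics/{n}3.png',im)
    if n=='wrist':np.save('w3T.npy',m['T'])
a=cv2.imread('pics/wrist3.png');b=cv2.imread('pics/side3.png')[150:450,60:460]
o=np.zeros((580,800,3),np.uint8);o[:300,:400]=cv2.resize(a,(400,300));o[:300,400:]=b;o[300:,:373]=cv2.resize(cv2.imread('pics/top3.png')[80:280,100:366],(373,280));cv2.imwrite('pics/c3.png',o)
E
```

```text
clock: 6.68
position: [0.4797, 0.1013, 0.1943]
tool_rot: [-3.137, -0.0, 1.693]
force: [0.5, 0.8, -4.3]
width: 0.0211
grip_force: 78.8
clock: 7.52
position: [0.4145, 0.266, 0.195]
tool_rot: [-3.139, 0.002, 1.451]
force: [-0.3, 0.1, -4.2]
width: 0.0209
grip_force: 78.8
7.5167 [0.4145 0.266  0.195 ] [-3.1389  0.0023  1.4514] 0.02094323762121552 [-0.2565  0.1026 -4.2336]
```

View pics/c3.png

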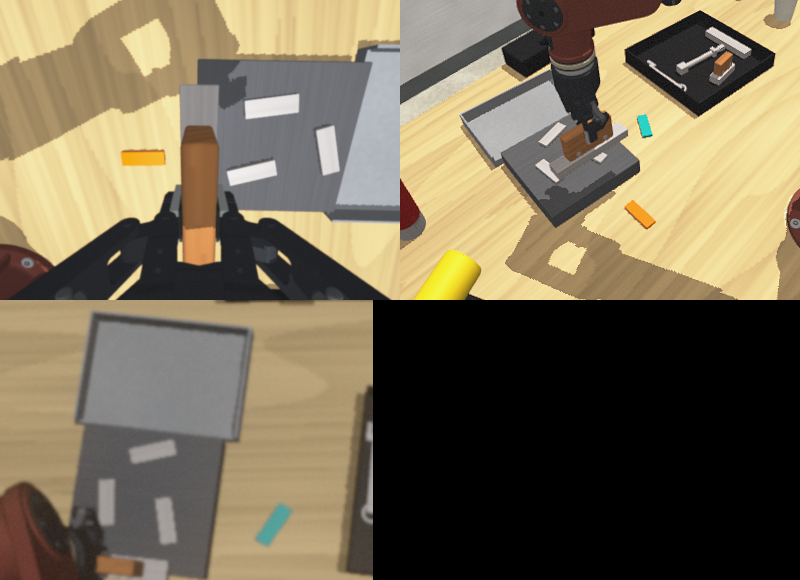

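The wrist view shows the scraper hanging level and parallel to the plate's near edge. The three offcuts lie ahead of it, spread within the foot's length. The side view shows the crate's other tools in place.

```bash
python3 - <<'E'
from h import *
np.set_printoptions(precision=4,suppress=True)
m=cams.camera_model('wrist')
im=cv2.imread('pics/wrist3.png')
for n,c in dict(NL=(317,94),FL=(594,99),FR=(525,336)).items(): print(n,onz(m,c,.04))
g=cv2.cvtColor(im,cv2.COLOR_BGR2HSV)
off=cv2.inRange(g,(0,0,170),(180,60,255))
u=np.array([np.cos(-.127),np.sin(-.127)]);v=np.array([-u[1],u[0]]);C=np.array([.518,.247])
for c in cv2.findContours(off[120:340,350:590],0,1)[0]:
    if cv2.contourArea(c)>500:
        r=cv2.boxPoints(cv2.minAreaRect(c))+[350,120];P=np.array([onz(m,p,.048)[:2] for p in r]);print(np.c_[P,(P-C)@u,(P-C)@v])
# foot far end of held scraper: corners of the top of the foot at +v end
s=monitor.read_state();p=np.array(s['position']);print('tcp uv',(p[:2]-C)@u,(p[:2]-C)@v)
for z in(.14,.15,.165): print(z,[((onz(m,c,z)[:2]-C)@v,(onz(m,c,z)[:2]-C)@u) for c in[(290,136),(350,136)]])
E
```

```text
NL [0.4266 0.3758 0.04  ]
FL [0.6415 0.346  0.04  ]
FR [0.6043 0.1339 0.04  ]
[[ 0.4491  0.2223 -0.0652 -0.0332]
 [ 0.5183  0.2318  0.0022 -0.015 ]
 [ 0.5232  0.2081  0.0101 -0.0379]
 [ 0.4524  0.1979 -0.0588 -0.057 ]]
[[ 0.5733  0.2712  0.0518  0.031 ]
 [ 0.5973  0.2721  0.0755  0.0349]
 [ 0.6129  0.2012  0.1    -0.0334]
 [ 0.5873  0.1999  0.0747 -0.038 ]]
[[ 0.4789  0.3187 -0.0479  0.0661]
 [ 0.5495  0.3192  0.0221  0.0756]
 [ 0.5534  0.2952  0.029   0.0523]
 [ 0.4809  0.2943 -0.0428  0.0422]]
[[ 0.5955  0.33    0.0664  0.0922]
 [ 0.6347  0.3252  0.1058  0.0923]
 [ 0.6581  0.1431  0.1522 -0.0853]
 [ 0.6108  0.1484  0.1045 -0.086 ]]
tcp uv -0.1044527084242609 0.006089825966727485
0.14 [(np.float64(0.08556092920888601), np.float64(-0.12072274077108722)), (np.float64(0.08586273997247372), np.float64(-0.08868003267207211))]
0.15 [(np.float64(0.08565030278585697), np.float64(-0.11991835853457268)), (np.float64(0.08593621479749418), np.float64(-0.08956359244874157))]
0.165 [(np.float64(0.08578436315131345), np.float64(-0.11871178517980091)), (np.float64(0.0860464270350248), np.float64(-0.09088893211374584))]
```

```bash
python3 -m handwheel '{"jaw":[0,0,0,0,0,0,0,0,0,0],"delta_pos":[[0.07,0,0.3],[0,0,0.6],[0,0,0.6],[0,0,0.5],[0,0,0.3],[0,0,0.1],[0,0,0],[0,0,0],[0,0,0],[0,0,0]],"twist":[0,0,0,0,0,0,0,0,0,0]}'
python3 -m handwheel '{"jaw":[0,0,0,0,0,0,0,0,0,0],"delta_pos":[[0,0,0.03],[0,0,0.03],[0,0,0],[0,0,0],[0,0,0],[0,0,0],[0,0,0],[0,0,0],[0,0,0],[0,0,0]],"twist":[0,0,0,0,0,0,0,0,0,0]}'
```

```text
clock: 8.5
position: [0.4172, 0.2704, 0.1023]
tool_rot: [3.139, -0.002, 1.453]
force: [0.2, 0.1, -5.1]
width: 0.0212
grip_force: 78.8
clock: 9.33
position: [0.416, 0.2698, 0.0985]
tool_rot: [-3.142, 0.0, 1.453]
force: [0.3, 0.1, -5.0]
width: 0.0209
grip_force: 78.8
```

```bash
python3 -m handwheel '{"jaw":[0,0,0,0,0,0,0,0,0,0],"delta_pos":[[0,0,0.03],[0,0,0.03],[0,0,0.03],[0,0,0],[0,0,0],[0,0,0],[0,0,0],[0,0,0],[0,0,0],[0,0,0]],"twist":[0,0,0,0,0,0,0,0,0,0]}'
python3 -m handwheel '{"jaw":[0,0,0,0,0,0,0,0,0,0],"delta_pos":[[0,0,0.03],[0,0,0.03],[0,0,0],[0,0,0],[0,0,0],[0,0,0],[0,0,0],[0,0,0],[0,0,0],[0,0,0]],"twist":[0,0,0,0,0,0,0,0,0,0]}'
python3 - <<'E'
from h import *
im=cams.capture('side');print(monitor.read_state()['force']);cv2.imwrite('pics/s4.png',cv2.resize(im[200:400,140:340],(800,600)) if 0 else cv2.resize(im[220:380,140:340],(750,600)))
E
```

```text
clock: 10.17
position: [0.416, 0.2698, 0.095]
tool_rot: [3.141, -0.0, 1.453]
force: [-0.1, -0.2, -3.9]
width: 0.021
grip_force: 78.8
clock: 11.0
position: [0.416, 0.2698, 0.0926]
tool_rot: [3.142, -0.0, 1.453]
force: [-0.4, -0.2, -4.3]
width: 0.021
grip_force: 78.8
[-0.04117414  0.00922377 -4.53055074]
```

View pics/s4.png

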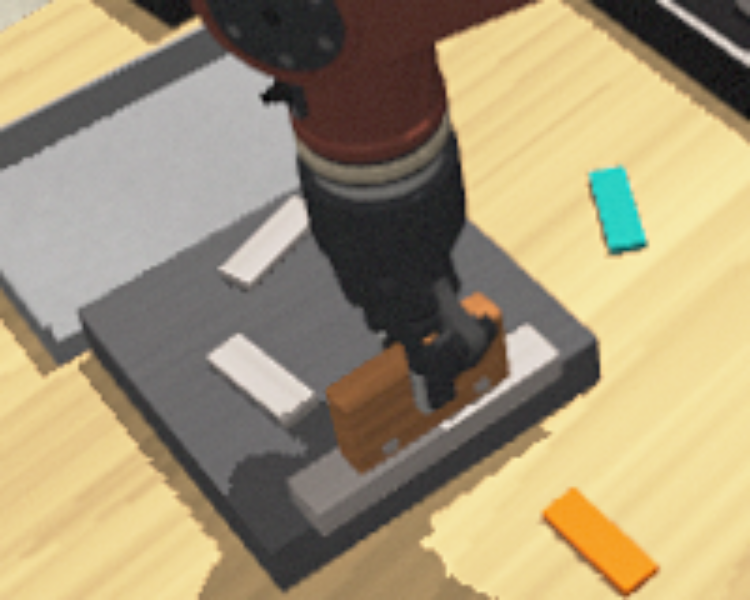

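The side view shows the foot just above the plate's near edge, with the offcuts ahead of it. I lower it until it makes contact.

```bash
python3 -m handwheel '{"jaw":[0,0,0,0,0,0,0,0,0,0],"delta_pos":[[0,0,0.03],[0,0,0.015],[0,0,0],[0,0,0],[0,0,0],[0,0,0],[0,0,0],[0,0,0],[0,0,0],[0,0,0]],"twist":[0,0,0,0,0,0,0,0,0,0]}'
```

```text
clock: 11.88
position: [0.4163, 0.2701, 0.0914]
tool_rot: [3.141, -0.001, 1.453]
force: [-2.3, 1.1, 5.3]
width: 0.0212
grip_force: 79.9
```

```bash
python3 -m handwheel '{"jaw":[0,0,0,0,0,0,0,0,0,0],"delta_pos":[[0,0,-0.03],[0,0.1,0],[0,0.15,0],[0,0.2,0],[0,0.2,0],[0,0.2,0],[0,0.2,0],[0,0.2,0],[0,0.2,0],[0,0.2,0]],"twist":[0,0,0,0,0,0,0,0,0,0]}'
python3 -m handwheel '{"jaw":[0,0,0,0,0,0,0,0,0,0],"delta_pos":[[0,0.2,0],[0,0.2,0],[0,0.2,0],[0,0.2,0],[0,0.2,0],[0,0.2,0],[0,0.2,0],[0,0.2,0],[0,0,0],[0,0,0]],"twist":[0,0,0,0,0,0,0,0,0,0]}'
python3 - <<'E'
from h import *
a=cams.capture('side');b=cams.capture('top')
o=np.zeros((600,800,3),np.uint8);o[:300,:400]=cv2.resize(a[200:400,80:346],(400,300));o[:300,400:]=cv2.resize(b[80:280,100:366],(400,300));o[300:,:400]=cv2.resize(cams.capture('wrist'),(400,300));cv2.imwrite('pics/c5.png',o)
E
```

```text
clock: 12.72
position: [0.4788, 0.262, 0.0915]
tool_rot: [-3.133, 0.001, 1.452]
force: [-7.8, 1.9, 8.0]
width: 0.0206
grip_force: 80.7
clock: 13.55
position: [0.5454, 0.2543, 0.0914]
tool_rot: [3.141, 0.0, 1.452]
force: [-1.8, 0.8, -0.1]
width: 0.0205
grip_force: 79.7
```

View pics/c5.png

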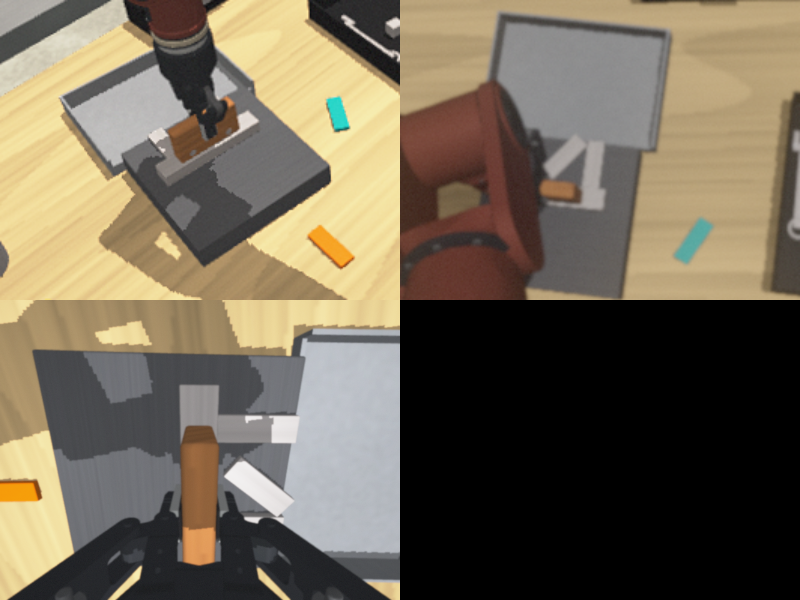

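The views show all three offcuts ahead of the foot and within its ends, pushed up to the pan edge. Nothing is on the bench, so I continue past the edge.

```bash
python3 -m handwheel '{"jaw":[0,0,0,0,0,0,0,0,0,0],"delta_pos":[[0,0.1,-0.015],[0,0.2,0],[0,0.25,0],[0,0.25,0],[0,0.25,0],[0,0.25,0],[0,0.25,0],[0,0.25,0],[0,0.25,0],[0,0.25,0]],"twist":[0,0,0,0,0,0,0,0,0,0]}'
python3 -m handwheel '{"jaw":[0,0,0,0,0,0,0,0,0,0],"delta_pos":[[0,0.25,0],[0,0.2,0],[0,0.2,0],[0,0,0],[0,0,0],[0,0,0],[0,0,0],[0,0,0],[0,0,0],[0,0,0]],"twist":[0,0,0,0,0,0,0,0,0,0]}'
python3 - <<'E'
from h import *
a=cams.capture('side');b=cams.capture('top')
o=np.zeros((600,800,3),np.uint8);o[:300,:400]=cv2.resize(a[200:400,80:346],(400,300));o[:300,400:]=cv2.resize(b[80:280,100:366],(400,300));o[300:,:400]=cv2.resize(cams.capture('wrist'),(400,300));cv2.imwrite('pics/c6.png',o)
E
```

```text
clock: 14.53
position: [0.6372, 0.2433, 0.0918]
tool_rot: [-3.141, 0.0, 1.452]
force: [-2.3, 0.4, -4.2]
width: 0.021
grip_force: 78.9
clock: 15.37
position: [0.6621, 0.2407, 0.0926]
tool_rot: [3.141, -0.0, 1.453]
force: [0.1, 0.6, -4.2]
width: 0.021
grip_force: 78.8
```

View pics/c6.png

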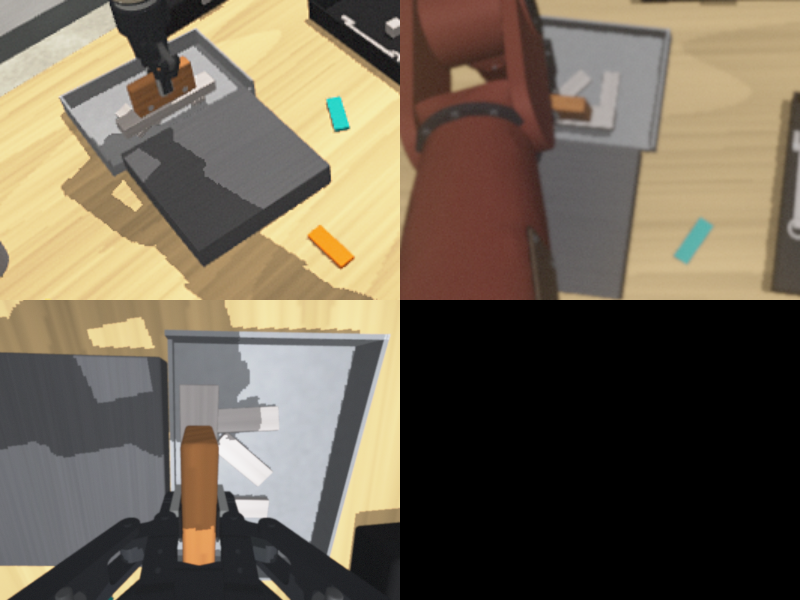

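All three offcuts are in the pan, and the plate is clear. Lift, move back over the plate centre, and lower to just above contact.

```bash
python3 -m handwheel '{"jaw":[0,0,0,0,0,0,0,0,0,0],"delta_pos":[[0,0,-0.3],[0,0,-0.3],[0,-0.4,0],[0,-0.8,0],[0,-0.8,0],[0,-0.8,0],[0,-0.6,0],[0,-0.2,0],[0,0,0],[0,0,0]],"twist":[0,0,0,0,0,0,0,0,0,0]}'
python3 -m handwheel '{"jaw":[0,0,0,0,0,0,0,0,0,0],"delta_pos":[[0,0,0.3],[0,0,0.2],[0,0,0.06],[0,0,0],[0,0,0],[0,0,0],[0,0,0],[0,0,0],[0,0,0],[0,0,0]],"twist":[0,0,0,0,0,0,0,0,0,0]}'
```

```text
clock: 16.35
position: [0.5208, 0.258, 0.1184]
tool_rot: [3.138, -0.002, 1.453]
force: [1.1, -0.4, -3.7]
width: 0.0207
grip_force: 79.6
clock: 17.18
position: [0.5194, 0.2576, 0.0944]
tool_rot: [3.141, -0.0, 1.453]
force: [0.1, 0.5, -4.3]
width: 0.0211
grip_force: 79.4
```

```bash
python3 -m handwheel '{"jaw":[0,0,0,0,0,0,0,0,0,0],"delta_pos":[[0,0,0.03],[0,0,0.03],[0,0,0.02],[0,0,0],[0,0,0],[0,0,0],[0,0,0],[0,0,0],[0,0,0],[0,0,0]],"twist":[0,0,0,0,0,0,0,0,0,0]}'
```

```text
clock: 18.02
position: [0.5194, 0.2577, 0.0914]
tool_rot: [3.141, -0.0, 1.453]
force: [-2.0, 0.8, 2.9]
width: 0.021
grip_force: 80.3
```

Seated on the plate; now release and rise.

```bash
python3 -m handwheel '{"jaw":[0.4,0.6,0.6,0.6,0.6,0.6,0.6,0.6,0.6,0.6],"delta_pos":[[0,0,0],[0,0,0],[0,0,0],[0,0,0],[0,0,0],[0,0,0],[0,0,0],[0,0,0],[0,0,-0.3],[0,0,-0.6]],"twist":[0,0,0,0,0,0,0,0,0,0]}'
python3 -m handwheel '{"jaw":[0.6,0.6,0.6,0.6,0.6,0.6,0.6,0.6,0.6,0.6],"delta_pos":[[0,0,-0.8],[0,0,-0.8],[0,0,-0.8],[0.8,0,-0.5],[-0.9,0,0],[-0.9,0,0],[-0.9,0,0],[-0.9,0,0],[-0.9,0,0],[0,0,0]],"twist":[0,0,0,0,0,0,0,0,0,0]}'
python3 - <<'E'
from h import *
a=cams.capture('side');b=cams.capture('top')
o=np.zeros((600,800,3),np.uint8);o[:300,:400]=cv2.resize(a[200:400,80:346],(400,300));o[:300,400:]=cv2.resize(b[80:280,100:366],(400,300));o[300:,:400]=cv2.resize(cams.capture('wrist'),(400,300));o[300:,400:]=cv2.resize(a,(400,300));cv2.imwrite('pics/c7.png',o)
E
```

```text
clock: 18.85
position: [0.5163, 0.2565, 0.1242]
tool_rot: [-3.135, 0.004, 1.453]
force: [0.2, 0.2, -0.2]
width: 0.0513
grip_force: 0.0
clock: 19.68
position: [0.5012, 0.1056, 0.2438]
tool_rot: [3.141, 0.003, 1.448]
force: [0.2, 0.3, -0.4]
width: 0.0514
grip_force: 0.0
```

View pics/c7.png

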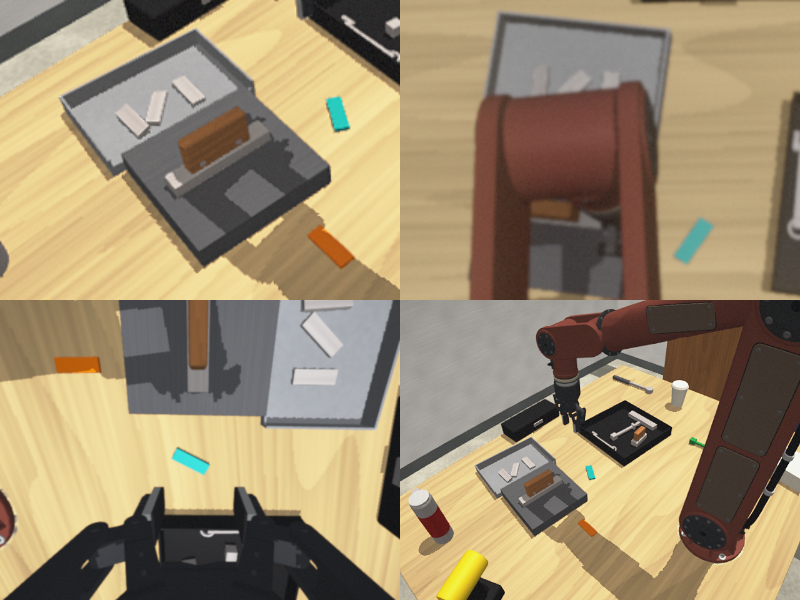

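The final picture shows the three offcuts in the pan, the scraper upright on the cleared plate, the other tools in the crate, and the gripper clear of everything.

```bash
python3 -c "
from cell import finish_job;print(finish_job())"
```

```text
the job is handed in; nothing more can be done
None
```

The job is handed in: the scraper stands upright and released on the cleared plate, all three offcuts are in the pan, and the other tools are still in the crate, after about 20 s of robot time.

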